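Lay out a timed soak-and-rinse place

ROBOT

A 6-joint arm with a two-finger parallel gripper is mounted at the origin on a cart in front of the work surface, level with it; the furniture and walls round the work are solid. World frame = base frame: x ahead of the robot, y to its left, z up, the work surface at z = 0. Lengths are in mm, angles in rad, forces in N, time in s.
With the tool pointing down it reaches from about 400 to 925 mm from the base axis. Payload 12.5 kg.
Tool frame: the origin (TCP) lies midway between the tips of the shut fingers; the grasp point (between the pads) lies 19 mm behind it; z points along the fingers, y is the line along which they close (so a half turn about z gives the same grasp; the last joint's range is limited). The gripper opens to 95 mm and grips with 3 to 60 N. Pads are 20 mm wide; open, the fingers measure 119 mm over their backs; the gripper's body (75 mm by 180 mm) begins 59 mm behind the grasp point.
Start: joints at [1.137, 0.491, 1.559, -0, 1.092, -0.106], TCP at [201.209, 591.745, 214.661] pointing down, gripper open.
Joint ranges: [-3.1, 3.1], [-0.84, 2.19], [0.05, 2.79], [-1.13, 4.28], [0.06, 2.93], [-2.69, 2.69]. Speed limits (rad/s): [2.22, 2.22, 2.79, 3.14, 3.14, 3.14].

INTERFACE

Orientations are given as [roll, pitch, yaw] about the fixed x, y, z axes, in that order (R = Rz(yaw) Ry(pitch) Rx(roll)).
In Python, from cell import * gives the robot as it stands. The module is installed in compiled form; this text tells all that it offers.
- The arm moves only by the tool arm_command, never from a script. Its arguments are lists of equal length, an entry for each row: "delta_pos": the shift along the world's x, y, z in units of 250 mm (1.0 is 250 mm), a list of three; "delta_rot": the turn, a rotation vector about the world's x, y, z in units of 90 degrees (1.0 is 90 degrees), a list of three; "claw": the closure, from 0 (fully open) to 1 (shut). In form: {"delta_pos": [[tx, ty, tz], ...], "delta_rot": [[wx, wy, wz], ...], "claw": [claw, ...]}. A call has exactly 5 rows; each row is the pose to reach, as a shift and turn from the pose commanded when the call began; what a row does not reach only later rows make up. A row lasts 1/12 s, in which the tool goes at most 41.7 mm and 7.16 degrees, less where a joint would pass 70% of its speed; a pose out of reach is approached as far as the arm can. A call with a number of a shift or a turn outside -1 to 1 is refused whole. A call with a gripper value outside its range is refused whole. The fingers move at their own pace and stop on an object; the grip force is fixed at half the most. Time passes only in rows, so rows that repeat a pose let the fingers close, or fill a call up. It gives the time, the measured TCP pose, the force, the opening and the grip force at its end, in the units of the state.
- state(): the state, without advancing time (a new reading comes with each control period).
- read_camera(name): name is "scene" or "top" or "wrist"; returns the picture (420x560x3 uint8, red, green, blue); there is no depth.
- calibration(name): a dict with "camera_matrix" (3x3 intrinsics, pixels), "T" (4x4, takes a point from camera to world coordinates). Camera axes: x right, y down, z forward; pixel columns grow to the right and rows downward; lengths in mm; the calibration is good to about 2 mm. A picture is of the moment at which its call begins: read the wrist's pose just before it. calibration takes no time and is no camera call; for the wrist camera it gives the pose at the moment of the call.
- job_done(): hands the job in; it is judged then, once.
The state is a dict: "t": time; "joints": joint angles; "qvel": joint speeds; "tau": joint torques, N m; "eef_pos": TCP position; "tcp_rot": TCP orientation; "ft_force": force on the tool from outside, world axes, zero at the start; "moment": the same for the moment, N m; "opening": opening from 0.0 (shut) to 1.0 (fully open); "grip_force": force on a finger pad.
Only numpy, scipy, OpenCV 4.12 (cv2) and the standard library are available. Lean on these libraries where they do the work, as an engineer would, in place of code of your own. Each camera call takes 0.05 s, during which the arm holds its last target. There are 200 camera calls.

TASK

Lay out the soak-and-rinse place: stand the large beaker upright in the middle of the white tile and, once it stands there, cover it with the petri dish set level and centred on its rim; stand the small beaker upright in the middle of the round cork mat, and set the timer flat on the worktop midway between the tile and the mat, in line with them. Do not knock a beaker over, and leave the tape roll and the forceps where they are.

Things in the scene. Friction and masses are not known exactly. Their poses are not given: they have to be found in the camera images.
- beaker_large: The larger of two clear glass beakers, open at the top, loose, upright at the start: 50 mm outer diameter, 68 mm tall, rim level. Origin: centre of its underside, z up. Grasp it across the outside; about 0.05 kg.
- beaker_small: The smaller clear glass beaker, loose, upright at the start: 44 mm outer diameter, 58 mm tall. Origin: centre of its underside, z up. Grasp it across the outside; about 0.05 kg.
- dish: A round shallow petri dish with a beige filling, loose, lying flat: 60 mm diameter, 14 mm tall. Origin: centre of its underside, z up. It is wider than the large beaker's rim and rests on it as a cover; grasp it across the rim.
- timer: A white digital timer, loose, lying flat, display up: body 64 mm (its x) by 62 mm (its y) and 16 mm thick, 18 mm high over the keys. Origin: centre of its underside, z up; the row of coloured keys lies on its -x side. Grasp it across its two y sides.
- tile: A square white ceramic tile, fixed on the worktop: 110 x 110 mm, its top 8 mm above the worktop. Origin: centre of its underside, z up. Its y axis points along the line to the centre of the cork mat, which lies 260 mm away on the +y or the -y side.
- mat: A round cork mat, fixed on the worktop: 104 mm diameter, its top 6 mm above the worktop. Origin: centre of its underside, z up. Its centre is 260 mm from the tile's centre.
- tape_roll: A bystander: a beige roll of tape lying flat, loose, 62 mm diameter, 19 mm tall. Origin: centre of its underside. To be left where it is.
- forceps: A bystander: slim steel forceps lying flat to the right of the work, loose, 124 mm long (its y), 17 mm wide, 10 mm high. Origin: centre of the underside. To be left where they are.
Things that resemble listed ones, but are neither listed nor needed, are in the scene too. Leave any blue or yellow look-alike of the beaker_small alone.

How it is judged:
By the outcome, as a careful person would: the job done as asked, in the order asked, and still so for the second after the job is handed in, with the robot touching nothing.
It also fails if it takes over 99 s, if anything falls off the work surface, if the arm or the gripper's body presses on something with over 40 N, if the wrist force passes 120 N, or if a joint passes its speed limit or range.

## Working session

There is one attempt and no reset: what is moved stays moved. The work goes in short steps, Python scripts to look and compute and a tool call to move; the robot and the scene stay as the last step left them, time stands still between calls to the robot, and variables do not carry over. Pictures are saved under pics/ and viewed, at most 14 in all, crops included, and the job is handed in when it is done.

Besides the shell and the picture viewer there is one more tool, called after "Emit:" by a JSON object that holds its "name" and its "arguments". arm_command: Moves the arm, as the interface text tells. Shifts and turns lie within -1 to 1; 1 stands for 250 mm of shift or 90 degrees of turn. Its arguments: {"type":"object","properties":{"delta_pos":{"type":"array"},"delta_rot":{"type":"array"},"claw":{"type":"array"}},"required":["delta_pos","delta_rot","claw"]}

```bash
mkdir -p pics; python3 - <<'E'
from cell import *
import cv2,numpy as np
for n in("scene","top"):
    im=read_camera(n); cv2.imwrite(f"pics/{n}0.png",im[:,:,::-1]); c=calibration(n); print(n,c["camera_matrix"].round(1).tolist(),c["T"].round(3).tolist())
s=state();print({k:np.round(v,3).tolist() for k,v in s.items()})
E
```

```text
scene [[407.9, 0.0, 282.0], [0.0, 407.9, 207.1], [0.0, 0.0, 1.0]] [[0.688, -0.4, 0.606, -155.503], [-0.726, -0.387, 0.569, -665.728], [0.007, -0.831, -0.556, 643.165], [0.0, 0.0, 0.0, 1.0]]
top [[438.9, 0.0, 278.0], [0.0, 438.9, 203.2], [0.0, 0.0, 1.0]] [[0.008, -0.997, 0.082, 408.075], [-1.0, -0.006, 0.018, -36.148], [-0.017, -0.082, -0.996, 1196.462], [0.0, 0.0, 0.0, 1.0]]
{'t': 0.1, 'joints': [1.137, 0.492, 1.559, 0.0, 1.092, -0.106], 'qvel': [-0.001, -0.002, -0.001, 0.002, 0.002, -0.002], 'tau': [0.002, -61.362, -25.86, 0.069, 0.047, -0.0], 'eef_pos': [201.105, 591.546, 214.123], 'tcp_rot': [-3.141, -0.0, 2.814], 'ft_force': [0.503, -0.408, 0.072], 'moment': [0.034, 0.019, -0.027], 'grip_force': 0.0, 'opening': 0.999}
```

View pics/scene0.png

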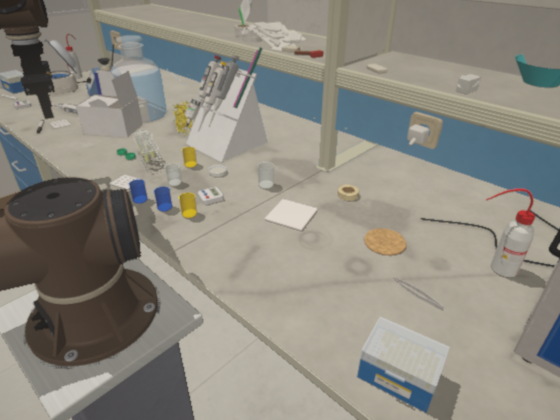

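View pics/top0.png

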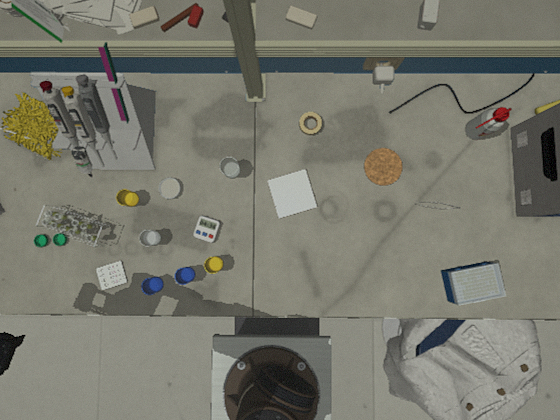

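The scene view (420x560) shows the layout. In the top view:
- Places: tile (292,193), mat (383,167).
- Clear large beaker candidate (230,168), clear small one (151,237).
- Dish (171,187), timer (207,229), tape (311,123), forceps (438,205).

What could be mistaken, in top-view pixels:
- **beaker_small:** clear (151,237). Rejected: blue (152,285) and (186,274), yellow (128,198) and (214,264).
- **timer:** (207,229), with the white keypad-like thing at (111,274) rejected.
- **dish:** (171,187), with the tape roll at (311,123) rejected.

A close crop will check this.

```bash
cat > h.py <<'E'
from cell import *
import cv2,numpy as np
def ray(c,u,v):
    K,T=c["camera_matrix"],c["T"]; d=T[:3,:3]@np.linalg.solve(K,[u,v,1.]); return T[:3,3],d/np.linalg.norm(d)
def plane(c,uv,z):
    o,d=ray(c,*uv); return o+d*(z-o[2])/d[2]
def tri(rs):
    A=sum(np.eye(3)-np.outer(d,d) for o,d in rs); b=sum((np.eye(3)-np.outer(d,d))@o for o,d in rs); return np.linalg.solve(A,b)
def pix(c,P):
    K,T=c["camera_matrix"],c["T"]; p=K@(T[:3,:3].T@(np.asarray(P,float)-T[:3,3])); return p[:2]/p[2]
E
python3 - <<'E'
from h import *
a=cv2.imread("pics/top0.png");b=cv2.imread("pics/scene0.png")
A=cv2.resize(a[140:300,90:330],None,fx=3,fy=3,interpolation=cv2.INTER_CUBIC)
B=cv2.resize(b[130:260,100:340][:, :],None,fx=3.3,fy=3.3,interpolation=cv2.INTER_CUBIC)
cv2.imwrite("pics/ca.png",A);cv2.imwrite("pics/cb.png",B)
c=calibration("top")
for n,p,z in[("tile",(292,193),8),("mat",(383,167),6),("L",(230,168),68),("S",(151,237),58),("dish",(171,187),14),("timer",(207,229),18),("tape",(311,123),19),("forc",(438,205),5),("blue",(186,274),58),("yel",(214,264),58)]: print(n,plane(c,p,z).round())
E
```

```text
tile [534. -53.   8.]
mat [ 607. -301.    6.]
L [592. 110.  68.]
S [411. 314.  58.]
dish [548. 277.  14.]
timer [434. 176.  18.]
tape [ 725. -103.   19.]
forc [ 504. -448.    5.]
blue [317. 220.  58.]
yel [343. 148.  58.]
```

View pics/ca.png

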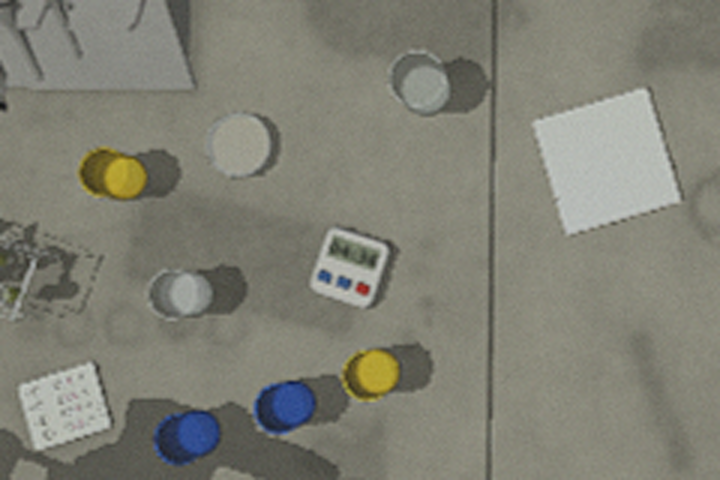

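View pics/cb.png

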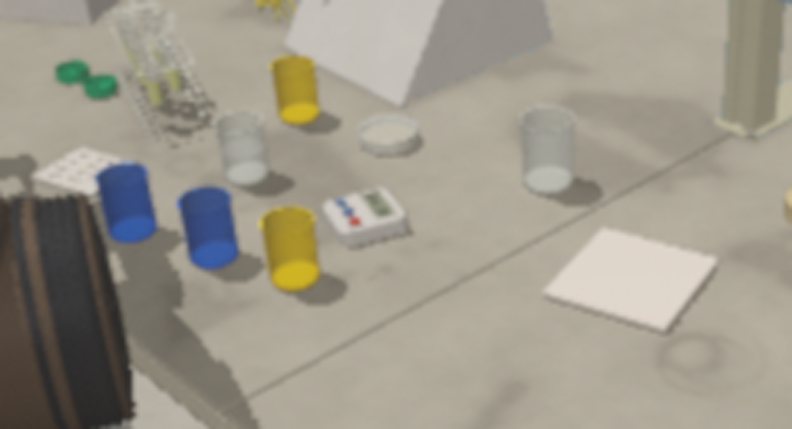

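The crops confirm it. The beakers at (230,168) and (151,237) are clear, the large one being wider and taller. The timer at (207,229) has a display plus blue/blue/red keys on its near side, and the dish at (171,187) is beige. Next I'll find the wrist camera's offset and move over the work for closer views.

```bash
python3 - <<'E'
from h import *
from scipy.spatial.transform import Rotation as R
s=state();c=calibration("wrist");print(c["camera_matrix"].round(1).tolist())
Rt=R.from_euler("xyz",s["tcp_rot"]).as_matrix()
print((Rt.T@(c["T"][:3,3]-s["eef_pos"])).round(1),(Rt.T@c["T"][:3,:3]).round(3).tolist())
E
```

```text
[[308.3, 0.0, 282.3], [0.0, 308.3, 213.2], [0.0, 0.0, 1.0]]
[  82.2   -0.3 -171.8] [[-0.0, -0.958, -0.287], [1.0, -0.0, 0.0], [-0.0, -0.287, 0.958]]
```

Emit:
{"name": "arm_command", "arguments": {"delta_pos": [[0.12,-0.14,0.06],[0.24,-0.28,0.12],[0.36,-0.42,0.18],[0.48,-0.56,0.24],[0.6,-0.7,0.3]], "delta_rot": [[0,0,0],[0,0,0],[0,0,0],[0,0,0],[0,0,0]], "claw": [0,0,0,0,0]}}

```text
t: 0.52
eef_pos: [330.8, 439.7, 279.4]
tcp_rot: [-3.141, -0.0, 2.814]
ft_force: [0.8, 0.9, -0.3]
opening: 0.998
grip_force: 0.0
```

Emit:
{"name": "arm_command", "arguments": {"delta_pos": [[0.09,-0.14,0],[0.18,-0.28,0],[0.27,-0.42,0],[0.36,-0.56,0],[0.36,-0.7,0]], "delta_rot": [[0,0,0],[0,0,0],[0,0,0],[0,0,0],[0,0,0]], "claw": [0,0,0,0,0]}}

```text
t: 0.93
eef_pos: [422.8, 264.4, 278.7]
tcp_rot: [3.141, 0.001, 2.813]
ft_force: [-1.0, -0.7, -0.4]
opening: 0.999
grip_force: 0.0
```

Emit:
{"name": "arm_command", "arguments": {"delta_pos": [[0,-0.1,0],[0,-0.1,0],[0,-0.1,0],[0,-0.1,0],[0,-0.1,0]], "delta_rot": [[0,0,0],[0,0,0],[0,0,0],[0,0,0],[0,0,0]], "claw": [0,0,0,0,0]}}

```text
t: 1.35
eef_pos: [420.1, 242.1, 279.1]
tcp_rot: [3.141, -0.0, 2.815]
ft_force: [-0.9, 0.6, -0.7]
opening: 0.999
grip_force: 0.0
```

```bash
python3 - <<'E'
from h import *
import pickle
c=calibration("wrist");s=state();im=read_camera("wrist")[:,:,::-1]
cv2.imwrite("pics/w1.png",im);pickle.dump(c,open("w1.pkl","wb"));print(s["qvel"].round(3),s["eef_pos"])
for n,P in dict(L=(592,110,68),S=(411,314,58),dish=(548,277,14),timer=(434,176,18),tile=(534,-53,8),mat=(607,-301,6)).items(): print(n,pix(c,P).round())
E
```

```text
[ 0.006  0.003  0.002 -0.     0.001 -0.003] [420.09392254 242.14755367 279.05176044]
L [234. 327.]
S [334. 162.]
dish [331. 251.]
timer [242. 205.]
tile [134. 302.]
mat [ 28. 374.]
```

View pics/w1.png

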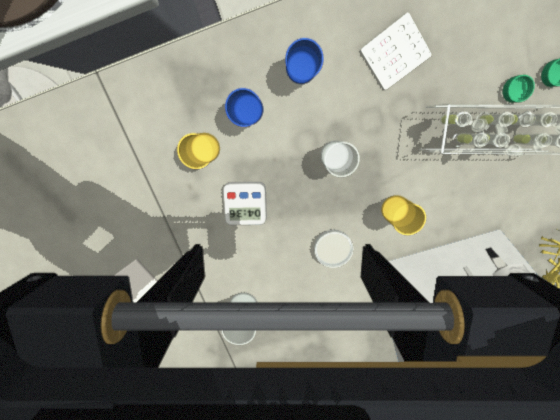

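The wrist picture shows the timer at (244,203), keys towards the robot, the dish at (332,248), the small clear beaker's rim at (340,158) and the large beaker at (238,320), partly hidden by the gripper. All are within a few pixels of the predictions. I'll take two more wrist views.

Emit:
{"name": "arm_command", "arguments": {"delta_pos": [[0.06,-0.15,0.01],[0.12,-0.3,0.02],[0.18,-0.45,0.04],[0.24,-0.6,0.06],[0.3,-0.74,0.08]], "delta_rot": [[0,0,0],[0,0,0],[0,0,0],[0,0,0],[0,0,0]], "claw": [0,0,0,0,0]}}

```text
t: 1.82
eef_pos: [495.6, 55.3, 299.3]
tcp_rot: [3.141, -0.0, 2.815]
ft_force: [0.4, 0.3, -0.2]
opening: 1.001
grip_force: 0.0
```

```bash
cat > snap.py <<'E'
from h import *
import pickle,sys
while 0: pass
n=sys.argv[1]
s=state();c=calibration("wrist");im=read_camera("wrist")[:,:,::-1]
cv2.imwrite(f"pics/{n}.png",im);pickle.dump(c,open(n+".pkl","wb"));print(s["t"],np.abs(s["qvel"]).max().round(3),s["eef_pos"].round(1),s["tcp_rot"].round(3))
E
python3 - <<'E'
from cell import *
read_camera("wrist");read_camera("wrist")
E
python3 snap.py w2
```

```text
1.9167 0.085 [497.2  53.2 299.4] [-3.141e+00  1.000e-03  2.811e+00]
```

Emit:
{"name": "arm_command", "arguments": {"delta_pos": [[0.0,-0.16,0.0],[0.0,-0.32,0.0],[0,-0.48,0],[0,-0.64,0],[0,-0.8,0]], "delta_rot": [[0,0,0],[0,0,0],[0,0,0],[0,0,0],[0,0,0]], "claw": [0,0,0,0,0]}}

```text
t: 2.38
eef_pos: [495.1, -143.6, 299.0]
tcp_rot: [3.141, -0.0, 2.816]
ft_force: [1.2, -0.5, 0.4]
opening: 0.998
grip_force: 0.0
```

```bash
python3 - <<'E'
from cell import *
read_camera("wrist");read_camera("wrist")
E
python3 snap.py w3; python3 -c "
import cv2,numpy as np
cv2.imwrite('pics/w23.png',np.vstack([cv2.imread('pics/w2.png')[:290],cv2.imread('pics/w3.png')[:290]]))"
```

```text
2.4833 0.083 [ 495.4 -146.4  298.6] [-3.141 -0.     2.811]
```

View pics/w23.png

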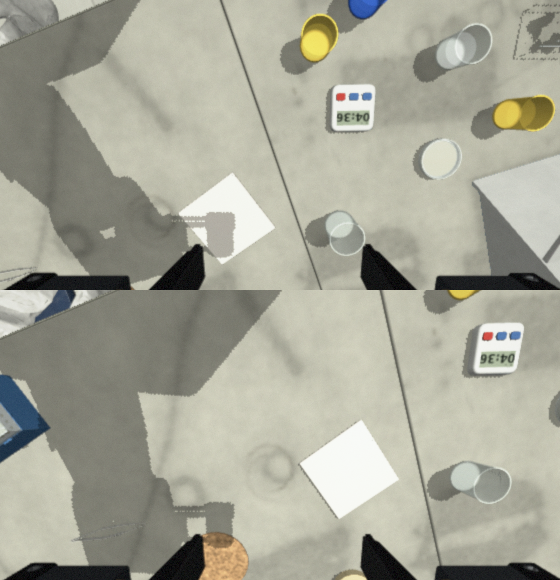

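View 2 (upper half) shows the timer (353,107), dish (440,158), large beaker rim (347,238) and base (340,224), and the small beaker at (465,45). View 3 (lower half, rows minus 290) shows the whole tile at (350,178), the timer at (497,57) and the mat partly at (222,266). Now I'll measure by masks and contours and triangulate.

```bash
cat > m.py <<'E'
from h import *
import pickle
C={"top":calibration("top"),"scene":calibration("scene"),**{w:pickle.load(open(w+".pkl","rb")) for w in("w1","w2","w3")}}
I={k:cv2.imread(f"pics/{k}{'0' if k[0]!='w' else ''}.png") for k in C}
def blob(v,P,r,f):
    u=pix(C[v],P);h=I[v];hsv=cv2.cvtColor(h,cv2.COLOR_BGR2HSV)
    m=f(h.astype(int),hsv).astype(np.uint8)*255
    k=np.zeros_like(m);cv2.circle(k,tuple(int(a) for a in u),r,255,-1);m&=k
    m=cv2.morphologyEx(m,cv2.MORPH_CLOSE,np.ones((5,5)))
    cs=[c for c in cv2.findContours(m,0,2)[0]]
    return max(cs,key=cv2.contourArea) if cs else None
E
python3 - <<'E'
from m import *
white=lambda h,s:(s[...,2]>200)&(s[...,1]<30)
beige=lambda h,s:(s[...,2]>185)&(s[...,1]<40)
cork=lambda h,s:(s[...,1]>90)&(s[...,0]<22)
def go(n,P,f,vs,r):
    rs=[]
    for v in vs:
        c=blob(v,P,r[v],f)
        if c is None: print(n,v,None);continue
        (x,y),wh,a=cv2.minAreaRect(c); rs.append(ray(C[v],x,y))
        e=[plane(C[v],p,P[2])[:2] for p in cv2.boxPoints(((x,y),wh,a))]
        print(n,v,round(x,1),round(y,1),np.round(wh,1),"plane",plane(C[v],(x,y),P[2])[:2].round(1),"edges",[(round(float(np.hypot(*d)),0),round(float(np.degrees(np.arctan2(d[1],d[0])))%90,1)) for d in (e[1]-e[0],e[2]-e[1])])
    if len(rs)>1:print(n,"TRI",tri(rs).round(1))
R=lambda a,b,c,:{"top":a,"scene":b,"w1":c,"w2":c,"w3":c}
go("tile",(534,-53,8),white,["top","scene","w3"],R(35,45,75))
go("timer",(434,176,17),white,["top","scene","w1","w2","w3"],R(20,20,40))
go("dish",(548,277,14),beige,["top","scene","w1","w2"],R(16,16,32))
go("mat",(607,-301,6),cork,["top","scene"],R(30,40,60))
for v in("w1","w2"):
  for P in [(434,176,17),(548,277,14),(411,314,58),(592,110,68)]: u=pix(C[v],P).astype(int); print(v,P,u, I[v][u[1].clip(0,419),u[0].clip(0,559)])
# zooms for beakers
z=[]
for v,P in[("w1",(411,314,30)),("w2",(411,314,30)),("w2",(592,110,30)),("w3",(592,110,30))]:
    u=pix(C[v],P).astype(int)-35;u=u.clip(0); print(v,u); t=I[v][u[1]:u[1]+70,u[0]:u[0]+70]; z.append(cv2.resize(cv2.copyMakeBorder(t,0,70-t.shape[0],0,70-t.shape[1],0),(280,280),interpolation=3))
cv2.imwrite("pics/z.png",np.vstack([np.hstack(z[:2]),np.hstack(z[2:])]))
E
```

```text
tile top None
tile scene 290.5 213.1 [46.6 24.8] plane [531.  -52.6] edges [(122.0, 35.6), (144.0, 14.7)]
tile w3 353.8 175.0 [140.  135.7] plane [526.5 -43.4] edges [(202.0, 59.8), (201.0, 60.5)]
tile TRI [530.6 -46.4   5.1]
timer top None
timer scene 206.0 194.5 [ 9.6 12.1] plane [421.4 178. ] edges [(38.0, 83.0), (52.0, 62.3)]
timer w1 244.5 204.0 [40. 41.] plane [434.4 178.9] edges [(59.0, 71.3), (60.0, 70.3)]
timer w2 353.0 106.5 [45. 42.] plane [433.7 178.8] edges [(57.0, 71.0), (60.0, 76.0)]
timer w3 498.6 57.5 [44.  54.6] plane [434.5 178.9] edges [(65.0, 72.4), (59.0, 64.0)]
timer TRI [432.3 180.9  13.3]
dish top None
dish scene 216.6 154.3 [13.  8.] plane [610.2 363.8] edges [(57.0, 39.1), (65.0, 89.1)]
dish w1 329.5 251.5 [63. 63.] plane [547.7 275.2] edges [(94.0, 71.3), (105.0, 75.5)]
dish w2 437.0 161.0 [63.4 63.4] plane [547.5 276.6] edges [(89.0, 79.1), (96.0, 88.7)]
dish TRI [531.5 265.   67.3]
mat top 382.8 166.2 [36.8 36.1] plane [ 608.9 -299.9] edges [(100.0, 45.3), (100.0, 44.2)]
mat scene 384.5 241.5 [25. 41.] plane [ 604.5 -304.3] edges [(107.0, 44.0), (103.0, 29.4)]
mat TRI [ 610.  -301.3    1.1]
w1 (434, 176, 17) [242 204] [238 242 242]
w1 (548, 277, 14) [330 251] [211 227 226]
w1 (411, 314, 58) [333 162] [231 235 231]
w1 (592, 110, 68) [234 326] [104 103 100]
w2 (434, 176, 17) [351 107] [237 241 241]
w2 (548, 277, 14) [437 161] [204 222 223]
w2 (411, 314, 58) [464  47] [175 181 177]
w2 (592, 110, 68) [343 235] [201 212 205]
w1 [295 124]
w2 [416  17]
w2 [303 191]
w3 [436 150]
```

View pics/z.png

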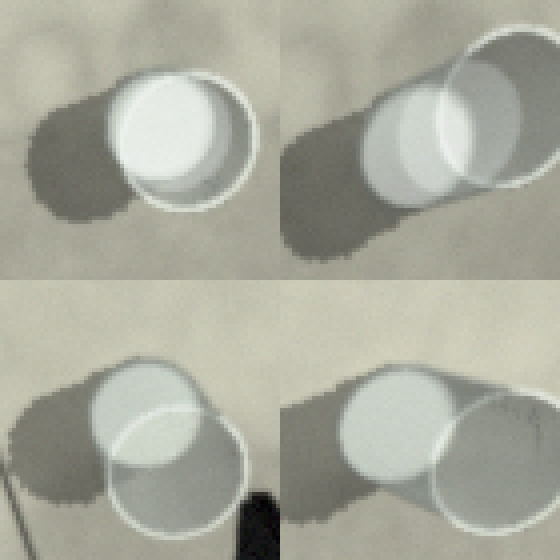

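The zooms give these rim centres:
- **Small beaker:** w1 (342.5,159), w2 (476.2,43.5).
- **Large beaker:** w2 (347.5,238.7), w3 (491.5,195.5). Its base is at w2 (339,224) and w3 (465,186.5).

The tile and dish masks leaked, so I'll redo those with a local Otsu threshold.

```bash
python3 - <<'E'
from m import *
def T(n,d):
    P=tri([ray(C[v],*p) for v,p in d.items()]);print(n,P.round(1))
T("S rim",{"w1":(342.5,159),"w2":(476.2,43.5)})
T("L rim",{"w2":(347.5,238.7),"w3":(491.5,195.5)})
T("L base",{"w2":(339,224),"w3":(465,186.5)})
for n,uv,v,z in[("S",(342.5,159),"w1",58),("S",(476.2,43.5),"w2",58),("L",(347.5,238.7),"w2",68),("L",(491.5,195.5),"w3",68)]: print(n,v,plane(C[v],uv,z).round(1))
def go(n,P,vs,s,k=0):
    rs=[]
    for v in vs:
        u=pix(C[v],P); r=int(s*np.linalg.norm(pix(C[v],np.add(P,[0,1,0]))-u))
        x0,y0=(u-r).astype(int).clip(0); g=cv2.GaussianBlur(cv2.cvtColor(I[v],6)[y0:y0+2*r,x0:x0+2*r],(3,3),0)
        t,m=cv2.threshold(g,0,255,8)
        if k: t=k*t; m=(g>t).astype(np.uint8)*255
        m=cv2.morphologyEx(m,2,np.ones((3,3)))
        c=max(cv2.findContours(m,0,2)[0],key=cv2.contourArea);c=cv2.convexHull(c)
        (x,y),wh,a=cv2.minAreaRect(c);x+=x0;y+=y0
        if v!="scene": rs.append(ray(C[v],x,y))
        e=[plane(C[v],p,P[2])[:2] for p in cv2.boxPoints(((x,y),wh,a))]
        print(n,v,round(x,1),round(y,1),round(t),plane(C[v],(x,y),P[2])[:2].round(1),[(round(float(np.hypot(*d)),0),round(float(np.degrees(np.arctan2(d[1],d[0])))%90,1)) for d in (e[1]-e[0],e[2]-e[1])])
    if len(rs)>1: print(n,"TRI",tri(rs).round(1))
go("tile",(534,-53,8),["top","scene","w3"],90,1.2)
go("timer",(434,178,17),["top","w1","w2","w3"],38)
go("dish",(548,277,14),["top","w1","w2"],38)
E
```

```text
S rim [410.5 325.2  62.6]
L rim [599.5 114.6  66.8]
L base [599.  113.8   5.2]
S w1 [410.4 325.5  58. ]
S w2 [411.2 328.5  58. ]
L w2 [599.  114.5  68. ]
L w3 [599.  113.9  68. ]Traceback (most recent call last):
  File "<stdin>", line 22, in <module>
  File "<stdin>", line 16, in go
ValueError: max() iterable argument is empty
```

```bash
python3 - <<'E'
from m import *
def go(n,P,vs,s,k):
    rs=[]
    for v in vs:
        u=pix(C[v],P); r=int(s*np.linalg.norm(pix(C[v],np.add(P,[0,1,0]))-u))
        x0,y0=(u-r).astype(int).clip(0); g=cv2.GaussianBlur(cv2.cvtColor(I[v],6)[y0:y0+2*r,x0:x0+2*r],(3,3),0)
        lo,hi=np.percentile(g,30),np.percentile(g,95); t=lo+k*(hi-lo); m=(g>t).astype(np.uint8)*255
        m=cv2.morphologyEx(m,2,np.ones((3,3)))
        c=max(cv2.findContours(m,0,2)[0],key=cv2.contourArea);c=cv2.convexHull(c)
        (x,y),wh,a=cv2.minAreaRect(c);x+=x0;y+=y0;rs.append(ray(C[v],x,y))
        e=[plane(C[v],p,P[2])[:2] for p in cv2.boxPoints(((x,y),wh,a))]
        print(n,v,round(x,1),round(y,1),round(lo),round(hi),plane(C[v],(x,y),P[2])[:2].round(1),[(round(float(np.hypot(*d)),0),round(float(np.degrees(np.arctan2(d[1],d[0])))%90,1)) for d in (e[1]-e[0],e[2]-e[1])])
    print(n,"TRI",tri(rs).round(1))
go("tile",(534,-53,8),["top","w3"],85,.6)
go("timer",(434,178,17),["top","w1","w2","w3"],36,.6)
go("dish",(548,277,14),["top","w1","w2"],40,.5)
E
```

```text
tile top 291.5 193.2 134 185 [533.3 -51.3] [(107.0, 17.1), (107.0, 16.7)]
tile w3 349.3 179.5 199 249 [531.  -51.6] [(107.0, 15.1), (108.0, 18.4)]
tile TRI [ 5.336e+02 -5.090e+01 -4.000e-01]
timer top 205.4 229.7 117 178 [432.2 179.9] [(14.0, 73.8), (55.0, 73.2)]
timer w1 244.5 209.5 163 242 [442.2 176. ] [(56.0, 71.3), (41.0, 70.3)]
timer w2 353.5 113.0 164 241 [442.3 177.2] [(57.0, 71.0), (43.0, 76.0)]
timer w3 498.0 64.9 164 243 [443.3 177. ] [(62.0, 72.9), (42.0, 85.7)]
timer TRI [439.7 177.   19.9]
dish top 169.5 188.0 131 155 [544.9 281. ] [(47.0, 0.3), (49.0, 1.5)]
dish w1 332.7 247.6 194 225 [543.1 281.7] [(53.0, 47.9), (50.0, 43.9)]
dish w2 439.3 157.7 187 221 [543.8 280.6] [(52.0, 29.6), (48.0, 30.8)]
dish TRI [545.  282.   10.3]
```

Measured so far:

| Thing | x, y (mm) | Note |
|---|---|---|
| timer | 434, 179 | y axis at 71.5°; the tool is at 71° |
| large beaker | 599, 114 | |
| small beaker | 411, 326 | |
| dish | 544, 281 | |
| tile | 532, −51 | yaw 16.8° |
| mat | 607, −300 | |
| midpoint | 569, −176 | |

The timer goes first.

Emit:
{"name": "arm_command", "arguments": {"delta_pos": [[-0.02,0.14,0],[-0.05,0.28,0],[-0.08,0.42,0],[-0.1,0.55,0],[-0.12,0.66,0]], "delta_rot": [[0,0,0],[0,0,0],[0,0,0],[0,0,0],[0,0,0]], "claw": [0,0,0,0,0]}}

```text
t: 2.95
eef_pos: [463.9, 25.4, 299.1]
tcp_rot: [3.141, -0.0, 2.817]
ft_force: [0.2, -0.2, -0.2]
opening: 1.001
grip_force: 0.0
```

Emit:
{"name": "arm_command", "arguments": {"delta_pos": [[-0.02,0.13,-0.08],[-0.05,0.26,-0.16],[-0.08,0.39,-0.24],[-0.1,0.52,-0.32],[-0.126,0.642,-0.4]], "delta_rot": [[0,0,0],[0,0,0],[0,0,0],[0,0,0],[0,0,0]], "claw": [0,0,0,0,0]}}

```text
t: 3.37
eef_pos: [431.8, 185.5, 198.4]
tcp_rot: [3.141, 0.0, 2.817]
ft_force: [1.0, 0.3, 0.1]
opening: 1.003
grip_force: 0.0
```

Emit:
{"name": "arm_command", "arguments": {"delta_pos": [[0,0,-0.12],[0,0,-0.24],[0,0,-0.36],[0,0,-0.48],[0,0,-0.56]], "delta_rot": [[0,0,0],[0,0,0],[0,0,0],[0,0,0],[0,0,0]], "claw": [0,0,0,0,0]}}

```text
t: 3.78
eef_pos: [431.6, 183.7, 57.0]
tcp_rot: [-3.141, -0.002, 2.817]
ft_force: [1.2, 0.7, -0.3]
opening: 0.995
grip_force: 0.0
```

```bash
python3 - <<'E'
from cell import *
read_camera("wrist");read_camera("wrist")
E
python3 snap.py w4
```

```text
3.8833 0.077 [431.2 183.2  56.8] [-3.139 -0.005  2.816]
```

View pics/w4.png

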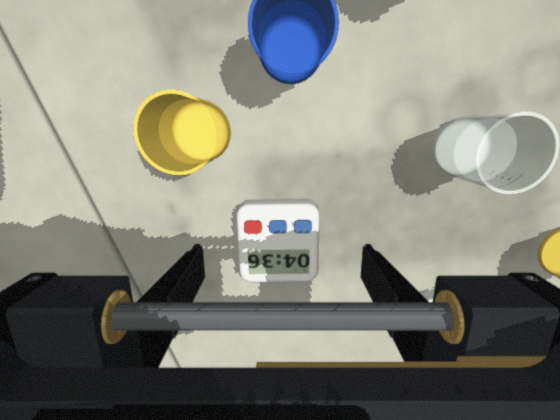

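The timer is centred at (279,240), square to the gripper, and the small beaker's rim is at (517,152).

```bash
python3 - <<'E'
from h import *
import pickle
c=pickle.load(open("w4.pkl","rb"))
print(plane(c,(278.5,240.5),16),plane(c,(517,152.5),58),pix(c,(431.2,183.2,10)))
print([plane(c,p,16).round(1) for p in((239,202),(318,202),(318,280),(239,280))])
E
```

```text
[432.50895274 179.39329513  16.        ] [409.86257714 325.25299691  58.        ] [282.8198366  234.55111073]
[array([395.7, 162.2,  16. ]), array([413.7, 215.6,  16. ]), array([473. , 197.7,  16. ]), array([453.6, 140. ,  16. ])]
```

Emit:
{"name": "arm_command", "arguments": {"delta_pos": [[0.01,-0.017,-0.07],[0.01,-0.017,-0.14],[0.01,-0.017,-0.2],[0.01,-0.017,-0.208],[0.01,-0.017,-0.208]], "delta_rot": [[0,0,0],[0,0,0],[0,0,0],[0,0,0],[0,0,0]], "claw": [0,0,0,0,0]}}

```text
t: 4.35
eef_pos: [436.1, 178.3, 7.9]
tcp_rot: [3.141, 0.0, 2.815]
ft_force: [0.2, 0.5, 1.0]
opening: 1.003
grip_force: 0.0
```

Emit:
{"name": "arm_command", "arguments": {"delta_pos": [[0,0,0],[0,0,0],[0,0,0],[0,0,0],[0,0,0]], "delta_rot": [[0,0,0],[0,0,0],[0,0,0],[0,0,0],[0,0,0]], "claw": [1,1,1,1,1]}}

```text
t: 4.77
eef_pos: [436.3, 177.6, 7.6]
tcp_rot: [3.141, 0.001, 2.814]
ft_force: [-0.5, -1.1, -0.3]
opening: 0.705
grip_force: 0.0
```

Emit:
{"name": "arm_command", "arguments": {"delta_pos": [[0,0,0],[0,0,0],[0,0,0],[0,0,0],[0,0,0]], "delta_rot": [[0,0,0],[0,0,0],[0,0,0],[0,0,0],[0,0,0]], "claw": [1,1,1,1,1]}}

```text
t: 5.18
eef_pos: [436.3, 177.6, 7.4]
tcp_rot: [3.141, 0.0, 2.814]
ft_force: [-0.5, 0.5, 5.5]
opening: 0.644
grip_force: 29.9
```

Grasped at 61 mm. Lifting, then carrying it to the midpoint with a turn of about 35.6°.

Emit:
{"name": "arm_command", "arguments": {"delta_pos": [[0,0,0.05],[0,0,0.12],[0,0,0.2],[0.05,-0.1,0.28],[0.1,-0.24,0.3]], "delta_rot": [[0,0,0],[0,0,0],[0,0,0],[0,0,0],[0,0,0]], "claw": [1,1,1,1,1]}}

```text
t: 5.6
eef_pos: [462.0, 118.5, 84.5]
tcp_rot: [3.14, 0.003, 2.817]
ft_force: [1.9, -0.2, 0.1]
opening: 0.65
grip_force: 30.0
```

Emit:
{"name": "arm_command", "arguments": {"delta_pos": [[0.05,-0.13,0],[0.1,-0.26,0],[0.15,-0.39,0],[0.2,-0.52,0],[0.24,-0.65,0]], "delta_rot": [[0,0,0.05],[0,0,0.1],[0,0,0.15],[0,0,0.2],[0,0,0.25]], "claw": [1,1,1,1,1]}}

```text
t: 6.02
eef_pos: [521.6, -46.8, 82.1]
tcp_rot: [3.142, 0.0, -3.073]
ft_force: [1.0, 0.5, -0.7]
opening: 0.65
grip_force: 29.9
```

Emit:
{"name": "arm_command", "arguments": {"delta_pos": [[0.05,-0.13,0],[0.1,-0.26,0],[0.15,-0.39,0],[0.201,-0.521,0],[0.201,-0.521,0]], "delta_rot": [[0,0,0.04],[0,0,0.08],[0,0,0.12],[0,0,0.146],[0,0,0.146]], "claw": [1,1,1,1,1]}}

```text
t: 6.43
eef_pos: [573.3, -180.5, 81.9]
tcp_rot: [-3.14, 0.002, -2.848]
ft_force: [-1.6, 0.6, -0.1]
opening: 0.645
grip_force: 29.9
```

```bash
python3 - <<'E'
from cell import *
read_camera("wrist");read_camera("wrist");s=state();print(s["eef_pos"].round(1),s["tcp_rot"].round(3),s["ft_force"].round(1),s["opening"])
E
```

```text
[ 571.  -176.1   81.5] [ 3.141e+00 -1.000e-03 -2.850e+00] [-1.   0.2 -1. ] 0.6482944364055777
```

Emit:
{"name": "arm_command", "arguments": {"delta_pos": [[0,0.003,-0.1],[0,0.003,-0.2],[0,0.003,-0.26],[0,0.003,-0.285],[0,0.003,-0.294]], "delta_rot": [[0,0,0],[0,0,0],[0,0,0],[0,0,0],[0,0,0]], "claw": [1,1,1,1,1]}}

```text
t: 6.95
eef_pos: [570.6, -173.2, 7.6]
tcp_rot: [3.14, -0.002, -2.847]
ft_force: [0.6, -0.3, 0.3]
opening: 0.647
grip_force: 29.9
```

Emit:
{"name": "arm_command", "arguments": {"delta_pos": [[0,0,0],[0,0,0],[0,0,0],[0,0,0],[0,0,0]], "delta_rot": [[0,0,0],[0,0,0],[0,0,0],[0,0,0],[0,0,0]], "claw": [1,1,0.1,0.1,0.1]}}

```text
t: 7.37
eef_pos: [571.7, -174.5, 9.3]
tcp_rot: [-3.141, 0.001, -2.847]
ft_force: [0.1, 0.4, 0.6]
opening: 0.804
grip_force: 0.0
```

Emit:
{"name": "arm_command", "arguments": {"delta_pos": [[0,0,0],[0,0,0.08],[0,0,0.2],[0,0,0.35],[0,0,0.5]], "delta_rot": [[0,0,0],[0,0,0],[0,0,0],[0,0,0],[0,0,0]], "claw": [0,0,0,0,0]}}

```text
t: 7.78
eef_pos: [570.9, -174.3, 134.8]
tcp_rot: [3.141, -0.001, -2.847]
ft_force: [1.2, 0.2, 0.2]
opening: 0.997
grip_force: 0.0
```

```bash
python3 - <<'E'
from cell import *
read_camera("wrist");read_camera("wrist");s=state();print(s["eef_pos"].round(1),s["tcp_rot"].round(3),s["opening"])
E
python3 snap.py w5
```

```text
[ 573.6 -175.3  139.4] [-3.136  0.007 -2.847] 1.0006308391906438
7.8833 0.087 [ 573.6 -175.3  139.4] [-3.136  0.007 -2.847]
```

View pics/w5.png

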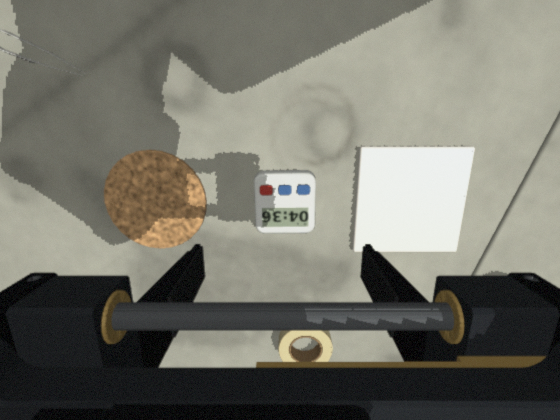

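Mat at about (155,199), timer (285,202), tile roughly (412,200), all in one row. I'll compute from this picture.

```bash
python3 - <<'E'
from h import *
import pickle
c=pickle.load(open("w5.pkl","rb"));im=cv2.imread("pics/w5.png");s=cv2.cvtColor(im,cv2.COLOR_BGR2HSV)
def big(m,roi):
    k=np.zeros(m.shape,np.uint8);x0,y0,x1,y1=roi;k[y0:y1,x0:x1]=255;m=cv2.morphologyEx((m*255).astype(np.uint8)&k,2,np.ones((3,3)))
    return max(cv2.findContours(m,0,2)[0],key=cv2.contourArea)
t=big(im.min(2)>236,(340,130,490,265));ap=cv2.approxPolyDP(t,8,True)[:,0];print(ap.tolist())
tp=np.array([plane(c,p,8)[:2] for p in ap]);T=tp.mean(0);print("tile",T,tp.round(1).tolist())
m=big((s[...,1]>80)&(s[...,0]<22),(95,140,215,255));e=cv2.fitEllipse(m);print(e);M=plane(c,e[0],6)[:2]
mm=np.array([plane(c,p[0],6)[:2] for p in m],np.float32);print("mat",M,cv2.minEnclosingCircle(mm))
tm=big((s[...,2]>140)&(s[...,1]<60)&(im.min(2)>225),(245,165,325,240));x,y,w,h=cv2.boundingRect(tm);print((x,y,w,h));q=plane(c,(x+w/2,y+h/2),16)[:2]
print("timer",q,"mid",(T+M)/2,"dist",np.hypot(*(T-M)))
E
```

```text
[[415, 161], [405, 174]]
tile [501.70503255 -66.89451615] [[494.4, -64.8], [509.0, -69.0]]
((154.69407653808594, 198.50819396972656), (92.96897888183594, 105.0606460571289), 125.9604263305664)
mat [ 606.60687796 -302.09877399] ((608.8121337890625, -301.6402282714844), 52.2156867980957)
(310, 207, 3, 3)
timer [ 567.4949785  -147.31754541] mid [ 554.15595525 -184.49664507] dist 257.5372595874111
```

```bash
python3 - <<'E'
from h import *
import pickle
c=pickle.load(open("w5.pkl","rb"));g=cv2.cvtColor(cv2.imread("pics/w5.png"),6)
r=g[130:265,340:490];m=(cv2.GaussianBlur(r,(3,3),0)>(np.percentile(r,20)+np.percentile(r,90))/2).astype(np.uint8)
t=max(cv2.findContours(m,0,2)[0],key=cv2.contourArea);ap=cv2.approxPolyDP(t,6,True)[:,0]+[340,130]
tp=np.array([plane(c,p,8)[:2] for p in ap]);print(ap.tolist(),tp.round(1).tolist(),tp.mean(0))
print("timer",plane(c,(285,202),16).round(1),[plane(c,p,16).round(1)[:2].tolist() for p in((255,172),(315,172),(315,232),(255,232))])
E
```

```text
[[363, 147], [355, 250], [369, 242], [381, 251], [455, 251], [474, 148]] [[496.6, -118.1], [599.7, -87.1], [586.8, -76.2], [592.7, -60.2], [569.7, 14.9], [466.5, -15.8]] [551.98953641 -57.06580509]
timer [ 568.8 -174.5   16. ] [[548.7, -210.8], [531.9, -155.7], [590.1, -136.0], [608.0, -194.5]]
```

The timer is at (569,−174) against a midpoint of (570,−176.5), which is good. Tile refined to (532.5,−51.5), mat to (607.5,−301.5). Now the large beaker.

Emit:
{"name": "arm_command", "arguments": {"delta_pos": [[0.01,0.12,0],[0.02,0.26,0],[0.04,0.42,0],[0.05,0.56,0],[0.06,0.68,0]], "delta_rot": [[0,0,0],[0,0,0],[0,0,0],[0,0,0],[0,0,0]], "claw": [0,0,0,0,0]}}

```text
t: 8.35
eef_pos: [585.7, -2.3, 132.4]
tcp_rot: [3.141, -0.002, -2.847]
ft_force: [0.3, 0.4, 0.2]
opening: 1.0
grip_force: 0.0
```

Emit:
{"name": "arm_command", "arguments": {"delta_pos": [[0.01,0.12,0],[0.02,0.26,0],[0.04,0.38,0],[0.052,0.47,0],[0.052,0.475,0]], "delta_rot": [[0,0,0],[0,0,0],[0,0,0],[0,0,0],[0,0,0]], "claw": [0,0,0,0,0]}}

```text
t: 8.77
eef_pos: [599.0, 117.8, 132.3]
tcp_rot: [3.141, -0.001, -2.844]
ft_force: [-0.9, -0.8, -0.3]
opening: 0.999
grip_force: 0.0
```

```bash
python3 - <<'E'
from cell import *
for i in range(4):
  s=state();print(s["eef_pos"].round(1),s["tcp_rot"].round(3),s["qvel"].round(2));read_camera("wrist")
E
python3 snap.py w6
```

```text
[599.  117.8 132.3] [ 3.141e+00 -1.000e-03 -2.844e+00] [-0.04 -0.01  0.02 -0.01 -0.01 -0.04]
[598.8 116.2 132.3] [ 3.141e+00 -2.000e-03 -2.845e+00] [-0.05 -0.01  0.02 -0.01 -0.   -0.03]
[598.8 114.9 132.4] [ 3.141e+00 -2.000e-03 -2.846e+00] [-0.03 -0.01  0.01 -0.    0.   -0.01]
[598.9 114.  132.6] [ 3.141e+00 -2.000e-03 -2.847e+00] [-0.02 -0.01 -0.   -0.    0.    0.  ]
8.9667 0.013 [599.  113.5 132.9] [ 3.141e+00 -1.000e-03 -2.848e+00]
```

View pics/w6.png

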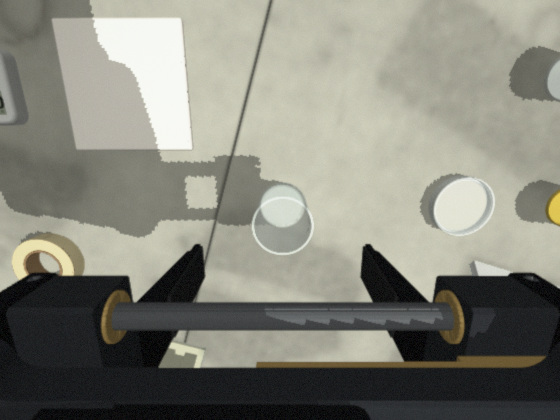

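The large beaker's rim is at (282.5,225), between the fingers, and the dish is at (463,206).

```bash
python3 - <<'E'
from h import *
import pickle
c=pickle.load(open("w6.pkl","rb"))
print(plane(c,(282.5,225),68).round(1),"base",plane(c,(282.5,207.5),1).round(1),"dish",plane(c,(463,206.5),14).round(1))
E
```

```text
[597.6 113.5  68. ] base [601.4 114.7   1. ] dish [545.8 282.4  14. ]
```

Emit:
{"name": "arm_command", "arguments": {"delta_pos": [[0,0,-0.12],[0,0,-0.24],[0,0,-0.36],[0,0,-0.44],[0,0,-0.455]], "delta_rot": [[0,0,0],[0,0,0],[0,0,0],[0,0,0],[0,0,0]], "claw": [0,0,0,0,0]}}

```text
t: 9.43
eef_pos: [597.7, 112.9, 16.5]
tcp_rot: [3.14, -0.005, -2.849]
ft_force: [-0.6, 0.4, 0.5]
opening: 1.001
grip_force: 0.0
```

Emit:
{"name": "arm_command", "arguments": {"delta_pos": [[0,0,0],[0,0,0],[0,0,0],[0,0,0],[0,0,0]], "delta_rot": [[0,0,0],[0,0,0],[0,0,0],[0,0,0],[0,0,0]], "claw": [0.4,0.4,0.4,0.4,0.4]}}

```text
t: 9.85
eef_pos: [599.9, 114.3, 21.1]
tcp_rot: [-3.141, 0.002, -2.847]
ft_force: [0.2, -0.5, -0.2]
opening: 0.708
grip_force: 0.0
```

Emit:
{"name": "arm_command", "arguments": {"delta_pos": [[0,0,0],[0,0,0],[0,0,0],[0,0,0],[0,0,0]], "delta_rot": [[0,0,0],[0,0,0],[0,0,0],[0,0,0],[0,0,0]], "claw": [1,1,1,1,1]}}

```text
t: 10.27
eef_pos: [599.5, 114.4, 20.2]
tcp_rot: [-3.142, 0.0, -2.847]
ft_force: [-0.6, -0.8, 4.2]
opening: 0.519
grip_force: 30.0
```

Emit:
{"name": "arm_command", "arguments": {"delta_pos": [[0,0,0.04],[0,0,0.1],[-0.02,-0.05,0.15],[-0.06,-0.15,0.16],[-0.11,-0.27,0.16]], "delta_rot": [[0,0,0],[0,0,0],[0,0,0],[0,0,0],[0,0,0]], "claw": [1,1,1,1,1]}}

```text
t: 10.68
eef_pos: [572.3, 47.2, 61.3]
tcp_rot: [-3.141, 0.002, -2.845]
ft_force: [-1.1, -0.3, -1.3]
opening: 0.517
grip_force: 30.0
```

Emit:
{"name": "arm_command", "arguments": {"delta_pos": [[-0.05,-0.12,0],[-0.1,-0.24,0],[-0.14,-0.35,0],[-0.158,-0.394,0],[-0.158,-0.394,0]], "delta_rot": [[0,0,0],[0,0,0],[0,0,0],[0,0,0],[0,0,0]], "claw": [1,1,1,1,1]}}

```text
t: 11.1
eef_pos: [531.8, -53.6, 60.3]
tcp_rot: [3.142, -0.0, -2.85]
ft_force: [0.3, -0.4, -0.6]
opening: 0.518
grip_force: 30.0
```

```bash
python3 - <<'E'
from cell import *
for i in range(4): read_camera("wrist")
s=state();print(s["eef_pos"].round(1),s["tcp_rot"].round(3),s["ft_force"].round(1),s["opening"])
E
```

```text
[532.8 -50.7  60. ] [ 3.142  0.    -2.846] [ 0.3 -0.3 -1.1] 0.519782117652448
```

Now lower it to TCP z ≈ 28 (8 mm above the grasp height) and release.

Emit:
{"name": "arm_command", "arguments": {"delta_pos": [[0,-0.003,-0.04],[0,-0.003,-0.08],[0,-0.003,-0.11],[0,-0.003,-0.124],[0,-0.003,-0.126]], "delta_rot": [[0,0,0],[0,0,0],[0,0,0],[0,0,0],[0,0,0]], "claw": [1,1,1,1,1]}}

```text
t: 11.72
eef_pos: [532.2, -52.2, 27.7]
tcp_rot: [3.141, -0.001, -2.847]
ft_force: [-1.2, -0.8, 7.3]
opening: 0.517
grip_force: 30.0
```

Emit:
{"name": "arm_command", "arguments": {"delta_pos": [[0,0,-0.002],[0,0,-0.003],[0,0,-0.003],[0,0,-0.003],[0,0,-0.003]], "delta_rot": [[0,0,0],[0,0,0],[0,0,0],[0,0,0],[0,0,0]], "claw": [1,1,1,1,1]}}

```text
t: 12.13
eef_pos: [532.3, -52.2, 27.7]
tcp_rot: [3.141, -0.0, -2.847]
ft_force: [-2.6, 0.1, 10.0]
opening: 0.516
grip_force: 30.0
```

Emit:
{"name": "arm_command", "arguments": {"delta_pos": [[0,0,0.002],[0,0,0.002],[0,0,0.002],[0,0,0.002],[0,0,0.002]], "delta_rot": [[0,0,0],[0,0,0],[0,0,0],[0,0,0],[0,0,0]], "claw": [0,0,0,0,0]}}

```text
t: 12.55
eef_pos: [532.4, -52.4, 27.9]
tcp_rot: [3.141, -0.0, -2.847]
ft_force: [-0.1, -0.5, 0.9]
opening: 0.813
grip_force: 0.0
```

Emit:
{"name": "arm_command", "arguments": {"delta_pos": [[0,0,0.04],[0,0,0.15],[0,0,0.3],[0,0,0.44],[0,0,0.5]], "delta_rot": [[0,0,0],[0,0,0],[0,0,0],[0,0,0],[0,0,0]], "claw": [0,0,0,0,0]}}

```text
t: 12.97
eef_pos: [533.4, -52.6, 157.9]
tcp_rot: [-3.139, 0.004, -2.847]
ft_force: [0.3, 0.1, 1.3]
opening: 0.998
grip_force: 0.0
```

```bash
python3 - <<'E'
from cell import *
for i in range(4): read_camera("wrist")
E
python3 snap.py w7
```

```text
13.1667 0.03 [532.2 -52.4 153.4] [-3.141e+00  1.000e-03 -2.847e+00]
```

View pics/w7.png

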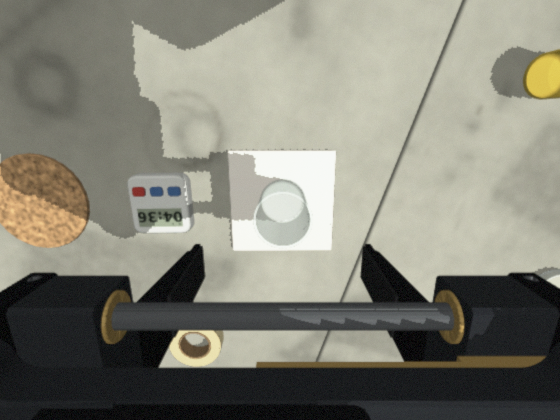

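The large beaker stands on the tile: base (282,201), rim (282,218), tile corners about (229,151), (336,150), (333,250), (232,250).

```bash
python3 - <<'E'
from h import *
import pickle
c=pickle.load(open("w7.pkl","rb"))
q=np.array([plane(c,p,8) for p in((229.5,150.5),(335.5,150.5),(333,250),(232,250))]);print("tile",q.mean(0).round(1),"base",plane(c,(282.5,201.5),9).round(1),"rim",plane(c,(282,218),76).round(1))
E
```

```text
tile [533.3 -51.6   8. ] base [531.8 -52.    9. ] rim [529.1 -53.3  76. ]
```

The beaker is centred within about 1 mm. Before the dish, I'll check the clearance to its neighbours (yellow beaker, stand), then move over it.

```bash
python3 - <<'E'
from m import *
print("yellow rim",plane(C["w1"],(407,217),58).round(), "stand edge",[plane(C["w1"],p,0).round() for p in((390,262),(500,232))])
E
```

```text
yellow rim [512. 387.  58.] stand edge [array([603., 362.,  -0.]), array([608., 536.,   0.])]
```

Emit:
{"name": "arm_command", "arguments": {"delta_pos": [[0.005,0.12,0],[0.01,0.27,0],[0.015,0.42,0],[0.02,0.57,0],[0.025,0.7,0]], "delta_rot": [[0,0,0],[0,0,0],[0,0,0],[0,0,0],[0,0,0]], "claw": [0,0,0.1,0.2,0.2]}}

```text
t: 13.63
eef_pos: [537.8, 124.6, 151.6]
tcp_rot: [3.141, -0.003, -2.847]
ft_force: [0.8, 1.0, -0.8]
opening: 0.85
grip_force: 0.0
```

Emit:
{"name": "arm_command", "arguments": {"delta_pos": [[0.005,0.14,0],[0.01,0.28,0],[0.015,0.42,0],[0.02,0.55,0],[0.026,0.637,0]], "delta_rot": [[0,0,0],[0,0,0],[0,0,0],[0,0,0],[0,0,0]], "claw": [0.2,0.2,0.2,0.2,0.2]}}

```text
t: 14.05
eef_pos: [544.2, 284.4, 151.3]
tcp_rot: [3.141, -0.003, -2.846]
ft_force: [0.6, 0.3, -0.3]
opening: 0.8
grip_force: 0.0
```

```bash
python3 - <<'E'
from cell import *
for i in range(4): read_camera("wrist")
E
python3 snap.py w8
```

```text
14.25 0.027 [544.4 281.7 151.6] [-3.141e+00 -3.000e-03 -2.846e+00]
```

View pics/w8.png

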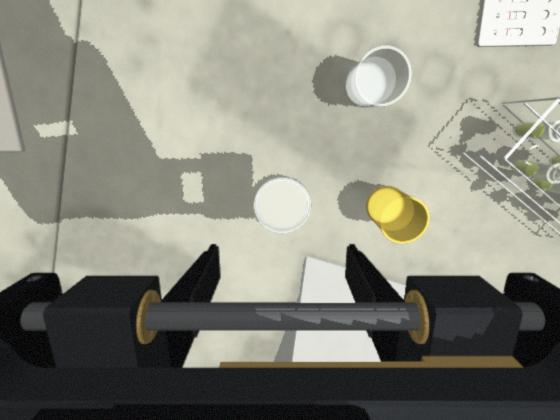

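The dish is at (282,205), the yellow beaker (398,212) is clear of the fingers, and the stand's corner is at (308,260) ahead of the gripper.

```bash
python3 - <<'E'
from h import *
import pickle
c=pickle.load(open("w8.pkl","rb"));R=state()
print("dish",plane(c,(282,205.5),13).round(1),"stand",[plane(c,p,0).round() for p in((308,259),(400,284))],"S",plane(c,(383,76),58).round(1),"Sbase",plane(c,(368,83),1).round(1))
E
```

```text
dish [546.5 282.2  13. ] stand [array([602., 330.,   0.]), array([601., 444.,   0.])] S [409.6 324.5  58. ] Sbase [407.6 327.2   1. ]
```

Emit:
{"name": "arm_command", "arguments": {"delta_pos": [[0.006,0.001,-0.11],[0.006,0.001,-0.25],[0.006,0.001,-0.39],[0.006,0.001,-0.47],[0.006,0.001,-0.5]], "delta_rot": [[0,0,0],[0,0,0],[0,0,0],[0,0,0],[0,0,0]], "claw": [0.2,0.2,0.2,0.2,0.2]}}

```text
t: 14.72
eef_pos: [545.3, 280.0, 24.8]
tcp_rot: [-3.141, -0.005, -2.849]
ft_force: [0.6, 0.7, -0.4]
opening: 0.798
grip_force: 0.0
```

Emit:
{"name": "arm_command", "arguments": {"delta_pos": [[0,0,-0.04],[0,0,-0.07],[0,0,-0.08],[0,0,-0.08],[0,0,-0.08]], "delta_rot": [[0,0,0],[0,0,0],[0,0,0],[0,0,0],[0,0,0]], "claw": [0.2,0.2,0.2,0.2,0.2]}}

```text
t: 15.13
eef_pos: [547.1, 282.2, 9.0]
tcp_rot: [3.141, 0.001, -2.847]
ft_force: [-0.4, -0.8, -0.4]
opening: 0.8
grip_force: 0.0
```

Emit:
{"name": "arm_command", "arguments": {"delta_pos": [[0,0,0],[0,0,0],[0,0,0],[0,0,0],[0,0,0]], "delta_rot": [[0,0,0],[0,0,0],[0,0,0],[0,0,0],[0,0,0]], "claw": [1,1,1,1,1]}}

```text
t: 15.55
eef_pos: [546.8, 282.2, 8.6]
tcp_rot: [3.141, 0.001, -2.847]
ft_force: [-0.0, 0.1, 5.1]
opening: 0.615
grip_force: 30.0
```

Emit:
{"name": "arm_command", "arguments": {"delta_pos": [[0,0,0],[0,0,0],[0,0,0.04],[0,0,0.08],[0,0,0.12]], "delta_rot": [[0,0,0],[0,0,0],[0,0,0],[0,0,0],[0,0,0]], "claw": [1,1,1,1,1]}}

```text
t: 15.97
eef_pos: [546.7, 282.1, 39.2]
tcp_rot: [3.141, 0.0, -2.847]
ft_force: [-0.9, 0.1, -0.3]
opening: 0.616
grip_force: 30.0
```

Emit:
{"name": "arm_command", "arguments": {"delta_pos": [[0,-0.06,0.1],[-0.01,-0.16,0.22],[-0.02,-0.29,0.3],[-0.025,-0.44,0.34],[-0.03,-0.6,0.36]], "delta_rot": [[0,0,0],[0,0,0],[0,0,0],[0,0,0],[0,0,0]], "claw": [1,1,1,1,1]}}

```text
t: 16.38
eef_pos: [539.4, 131.3, 131.0]
tcp_rot: [-3.141, 0.004, -2.846]
ft_force: [1.0, -0.5, -0.2]
opening: 0.617
grip_force: 30.0
```

Emit:
{"name": "arm_command", "arguments": {"delta_pos": [[-0.005,-0.15,0],[-0.01,-0.31,0],[-0.02,-0.47,0],[-0.025,-0.62,0],[-0.029,-0.737,0]], "delta_rot": [[0,0,0],[0,0,0],[0,0,0],[0,0,0],[0,0,0]], "claw": [1,1,1,1,1]}}

```text
t: 16.8
eef_pos: [531.6, -54.8, 129.3]
tcp_rot: [-3.141, 0.001, -2.848]
ft_force: [0.7, 0.7, 0.8]
opening: 0.615
grip_force: 30.0
```

```bash
python3 - <<'E'
from cell import *
for i in range(4): read_camera("wrist")
E
python3 snap.py w9
```

```text
17.0 0.037 [531.8 -52.8 128.9] [-3.141e+00  1.000e-03 -2.849e+00]
```

View pics/w9.png

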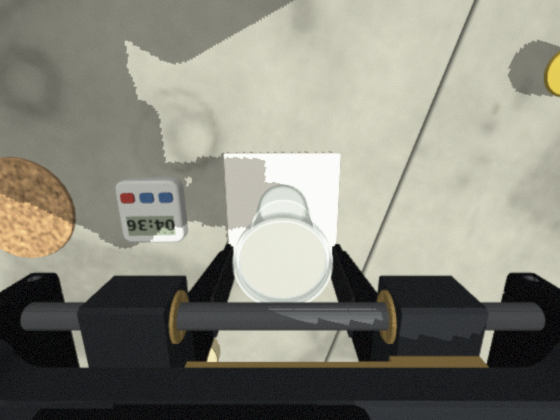

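The dish is held level, rim centred at (282.5,258), above the large beaker.

```bash
python3 - <<'E'
from h import *
import pickle
c=pickle.load(open("w9.pkl","rb"));print(plane(c,(282.5,258),134).round(1),pix(c,(531.8,-52.8,134)))
E
```

```text
[527.4 -53.8 134. ] [281.93638023 264.98742915]
```

Emit:
{"name": "arm_command", "arguments": {"delta_pos": [[0,0.002,-0.08],[0,0.002,-0.13],[0,0.002,-0.155],[0,0.002,-0.167],[0,0.002,-0.17]], "delta_rot": [[0,0,0],[0,0,0],[0,0,0],[0,0,0],[0,0,0]], "claw": [1,1,1,1,1]}}

```text
t: 17.47
eef_pos: [531.9, -50.9, 85.5]
tcp_rot: [3.141, -0.0, -2.846]
ft_force: [-1.0, 0.5, 0.1]
opening: 0.615
grip_force: 30.0
```

Emit:
{"name": "arm_command", "arguments": {"delta_pos": [[0,0,0],[0,0,0],[0,0,0],[0,0,0],[0,0,0]], "delta_rot": [[0,0,0],[0,0,0],[0,0,0],[0,0,0],[0,0,0]], "claw": [1,1,1,1,1]}}

```text
t: 17.88
eef_pos: [532.0, -51.7, 85.9]
tcp_rot: [-3.141, 0.0, -2.847]
ft_force: [0.1, -0.2, -0.1]
opening: 0.614
grip_force: 30.0
```

Emit:
{"name": "arm_command", "arguments": {"delta_pos": [[0,0,-0.004],[0,0,-0.006],[0,0,-0.007],[0,0,-0.007],[0,0,-0.007]], "delta_rot": [[0,0,0],[0,0,0],[0,0,0],[0,0,0],[0,0,0]], "claw": [1,1,1,1,1]}}

```text
t: 18.3
eef_pos: [532.1, -51.7, 84.4]
tcp_rot: [-3.141, 0.001, -2.847]
ft_force: [-1.8, -0.5, 6.4]
opening: 0.614
grip_force: 30.0
```

Contact at 6 N, so I'll release and rise straight up.

Emit:
{"name": "arm_command", "arguments": {"delta_pos": [[0,0,0],[0,0,0],[0,0,0],[0,0,0],[0,0,0]], "delta_rot": [[0,0,0],[0,0,0],[0,0,0],[0,0,0],[0,0,0]], "claw": [0,0,0,0,0]}}

```text
t: 18.72
eef_pos: [531.8, -51.7, 83.7]
tcp_rot: [3.141, -0.0, -2.847]
ft_force: [0.0, 0.0, 0.2]
opening: 0.908
grip_force: 0.0
```

Emit:
{"name": "arm_command", "arguments": {"delta_pos": [[0,0,0.03],[0,0,0.13],[0,0,0.25],[0,0,0.34],[0,0,0.36]], "delta_rot": [[0,0,0],[0,0,0],[0,0,0],[0,0,0],[0,0,0]], "claw": [0,0,0,0,0]}}

```text
t: 19.13
eef_pos: [533.1, -51.9, 177.8]
tcp_rot: [-3.139, 0.005, -2.847]
ft_force: [-0.9, 0.2, 0.9]
opening: 1.002
grip_force: 0.0
```

```bash
python3 - <<'E'
from cell import *
for i in range(4): read_camera("wrist")
E
python3 snap.py w10
```

```text
19.3333 0.016 [531.4 -51.6 173.1] [ 3.141e+00 -1.000e-03 -2.847e+00]
```

View pics/w10.png

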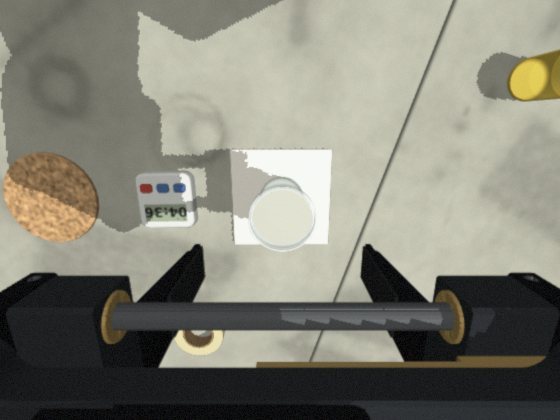

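The dish sits on the beaker: rim (282,218), the beaker's base just showing at (282,185). Pictures are now used up, so the rest is by numbers. I'll check dish centring and the neighbours of the small beaker (rack, blue and yellow ones).

```bash
python3 - <<'E'
from m import *
c=pickle.load(open("w10.pkl","rb"));print("dish",plane(c,(282,217.5),89).round(1))
w8=pickle.load(open("w8.pkl","rb"))
for n,cc,p in[("rackw1",C["w1"],(397,150)),("rackw1b",C["w1"],(402,118)),("rackw1top",C["w1"],(445,105)),("rackw8",w8,(430,146)),("rackw8b",w8,(474,98)),("rackw8 top",w8,(505,105))]: print(n,plane(cc,p,0).round(),plane(cc,p,60).round())
print("blue",plane(C["w1"],(305,60),58).round(),plane(C["w1"],(244,105),58).round(),"calc",plane(C["w1"],(360,50),10).round())
E
```

```text
dish [529.9 -52.   89. ]
rackw1 [433. 412.   0.] [421. 393.  60.]
rackw1b [392. 428.   0.] [386. 407.  60.]
rackw1top [395. 488.   0.] [388. 459.  60.]
rackw8 [445. 410.  -0.] [449. 382.  60.]
rackw8b [390. 432.   0.] [404. 400.  60.]
rackw8 top [387. 465.   0.] [401. 426.  60.]
blue [287. 315.  58.] [310. 231.  58.] calc [292. 391.  10.]
```

The dish is centred within the camera's bias. For the small beaker I'll turn +60°, so the fingers close away from the rack, and open partway.

Emit:
{"name": "arm_command", "arguments": {"delta_pos": [[-0.03,0.1,0],[-0.06,0.2,0],[-0.1,0.31,0],[-0.13,0.41,0],[-0.162,0.503,0]], "delta_rot": [[0,0,0.04],[0,0,0.09],[0,0,0.13],[0,0,0.18],[0,0,0.222]], "claw": [0,0,0.1,0.2,0.2]}}

```text
t: 19.8
eef_pos: [490.4, 75.3, 172.6]
tcp_rot: [3.14, -0.002, -2.495]
ft_force: [0.6, -0.1, 0.5]
opening: 0.848
grip_force: 0.0
```

Emit:
{"name": "arm_command", "arguments": {"delta_pos": [[-0.03,0.1,0],[-0.06,0.2,0],[-0.1,0.31,0],[-0.13,0.41,0],[-0.162,0.503,0]], "delta_rot": [[0,0,0.04],[0,0,0.09],[0,0,0.13],[0,0,0.18],[0,0,0.222]], "claw": [0.2,0.2,0.2,0.2,0.2]}}

```text
t: 20.22
eef_pos: [449.9, 201.0, 172.7]
tcp_rot: [3.14, -0.002, -2.146]
ft_force: [0.1, -0.2, -0.7]
opening: 0.798
grip_force: 0.0
```

Emit:
{"name": "arm_command", "arguments": {"delta_pos": [[-0.03,0.1,0],[-0.06,0.2,0],[-0.1,0.31,0],[-0.13,0.41,0],[-0.162,0.503,0]], "delta_rot": [[0,0,0.04],[0,0,0.09],[0,0,0.13],[0,0,0.18],[0,0,0.222]], "claw": [0.2,0.2,0.2,0.2,0.2]}}

```text
t: 20.63
eef_pos: [409.4, 326.7, 172.5]
tcp_rot: [3.14, -0.002, -1.797]
ft_force: [0.7, 0.5, -0.0]
opening: 0.797
grip_force: 0.0
```

```bash
python3 - <<'E'
from cell import *
for i in range(4): read_camera("wrist")
E
python3 snap.py w11; python3 - <<'E'
from h import *
import pickle
c=pickle.load(open("w11.pkl","rb"));g=cv2.cvtColor(cv2.imread("pics/w11.png"),6)
print(pix(c,(410,326,58)),pix(c,(410,326,0)))
u=pix(c,(410,326,40)).astype(int);x0,y0=u-60;r=g[y0:y0+120,x0:x0+120]
for p in (40,30,22):
  h=cv2.HoughCircles(cv2.resize(r,None,fx=3,fy=3,interpolation=3),cv2.HOUGH_GRADIENT,1.5,10,param1=90,param2=p,minRadius=45,maxRadius=110)
  if h is not None:
    for a in h[0][:5]/3: print(p,(a[:2]+[x0,y0]).round(1),a[2].round(1),"@58",plane(c,a[:2]+[x0,y0],58).round(1)[:2],"@1",plane(c,a[:2]+[x0,y0],1).round(1)[:2])
E
```

```text
20.8333 0.027 [409.8 325.6 172.7] [ 3.140e+00 -2.000e-03 -1.801e+00]
[281.11615434 209.4914246 ] [281.20944383 195.61005233]
40 [281.2 199.2] 19.4 @58 [407.5 316.1] @1 [410.9 330. ]
40 [281.2 206.2] 21.6 @58 [409.1 322.9] @1 [412.8 338.1]
40 [283.2 203.2] 24.5 @58 [406.6 320.4] @1 [409.7 335.1]
40 [278.2 203.2] 24.4 @58 [411.3 319.3] @1 [415.3 333.8]
40 [280.2 195.2] 16.6 @58 [407.6 312.1] @1 [410.9 325.1]
30 [281.2 199.2] 19.4 @58 [407.5 316.1] @1 [410.9 330. ]
30 [281.2 206.2] 21.6 @58 [409.1 322.9] @1 [412.8 338.1]
30 [283.2 203.2] 24.5 @58 [406.6 320.4] @1 [409.7 335.1]
30 [278.2 203.2] 24.4 @58 [411.3 319.3] @1 [415.3 333.8]
30 [280.2 195.2] 16.6 @58 [407.6 312.1] @1 [410.9 325.1]
22 [281.2 199.2] 19.4 @58 [407.5 316.1] @1 [410.9 330. ]
22 [281.2 206.2] 21.6 @58 [409.1 322.9] @1 [412.8 338.1]
22 [283.2 203.2] 24.5 @58 [406.6 320.4] @1 [409.7 335.1]
22 [278.2 203.2] 24.4 @58 [411.3 319.3] @1 [415.3 333.8]
22 [280.2 195.2] 16.6 @58 [407.6 312.1] @1 [410.9 325.1]
```

A circle of the rim's radius, (281,206), agrees with (410,326). Descending and grasping.

Emit:
{"name": "arm_command", "arguments": {"delta_pos": [[0,0,-0.12],[0,0,-0.26],[0,0,-0.4],[0,0,-0.48],[0,0,-0.5]], "delta_rot": [[0,0,0],[0,0,0],[0,0,0],[0,0,0],[0,0,0]], "claw": [0.2,0.2,0.2,0.2,0.2]}}

```text
t: 21.3
eef_pos: [409.4, 323.6, 45.6]
tcp_rot: [3.137, -0.004, -1.804]
ft_force: [0.4, 0.3, 0.0]
opening: 0.797
grip_force: 0.0
```

Emit:
{"name": "arm_command", "arguments": {"delta_pos": [[0,0,-0.06],[0,0,-0.1],[0,0,-0.11],[0,0,-0.11],[0,0,-0.11]], "delta_rot": [[0,0,0],[0,0,0],[0,0,0],[0,0,0],[0,0,0]], "claw": [0.2,0.2,0.2,0.2,0.2]}}

```text
t: 21.72
eef_pos: [410.8, 325.6, 22.1]
tcp_rot: [-3.141, 0.001, -1.802]
ft_force: [0.5, 0.1, 0.7]
opening: 0.798
grip_force: 0.0
```

Emit:
{"name": "arm_command", "arguments": {"delta_pos": [[0,0,0],[0,0,0],[0,0,0],[0,0,0],[0,0,0]], "delta_rot": [[0,0,0],[0,0,0],[0,0,0],[0,0,0],[0,0,0]], "claw": [0.4,0.4,0.5,0.5,1]}}

```text
t: 22.13
eef_pos: [410.4, 325.6, 21.6]
tcp_rot: [-3.141, 0.0, -1.801]
ft_force: [0.1, -0.1, -0.3]
opening: 0.504
grip_force: 0.0
```

Emit:
{"name": "arm_command", "arguments": {"delta_pos": [[0,0,0],[0,0,0],[0,0,0],[0,0,0],[0,0,0]], "delta_rot": [[0,0,0],[0,0,0],[0,0,0],[0,0,0],[0,0,0]], "claw": [1,1,1,1,1]}}

```text
t: 22.55
eef_pos: [410.4, 325.6, 21.5]
tcp_rot: [-3.142, 0.0, -1.801]
ft_force: [1.4, -0.2, 2.2]
opening: 0.451
grip_force: 30.0
```

Emit:
{"name": "arm_command", "arguments": {"delta_pos": [[0,0,0.04],[0,0,0.14],[0,0,0.3],[0,0,0.46],[0,0,0.6]], "delta_rot": [[0,0,0],[0,0,0],[0,0,0],[0,0,0],[0,0,0]], "claw": [1,1,1,1,1]}}

```text
t: 22.97
eef_pos: [410.1, 325.4, 174.2]
tcp_rot: [-3.141, 0.0, -1.801]
ft_force: [0.2, 0.0, 0.1]
opening: 0.454
grip_force: 30.0
```

Emit:
{"name": "arm_command", "arguments": {"delta_pos": [[0.03,-0.1,0],[0.07,-0.23,0],[0.11,-0.36,0],[0.155,-0.49,0],[0.197,-0.627,0]], "delta_rot": [[0,0,-0.03],[0,0,-0.06],[0,0,-0.1],[0,0,-0.13],[0,0,-0.167]], "claw": [1,1,1,1,1]}}

```text
t: 23.38
eef_pos: [459.6, 167.5, 172.1]
tcp_rot: [-3.141, 0.0, -2.065]
ft_force: [0.3, 0.7, -0.0]
opening: 0.458
grip_force: 30.0
```

Emit:
{"name": "arm_command", "arguments": {"delta_pos": [[0.04,-0.125,0],[0.08,-0.25,0],[0.12,-0.375,0],[0.16,-0.5,0],[0.197,-0.627,0]], "delta_rot": [[0,0,-0.03],[0,0,-0.06],[0,0,-0.1],[0,0,-0.13],[0,0,-0.167]], "claw": [1,1,1,1,1]}}

```text
t: 23.8
eef_pos: [508.9, 10.5, 172.0]
tcp_rot: [-3.142, 0.0, -2.328]
ft_force: [0.8, 0.3, -0.6]
opening: 0.454
grip_force: 30.0
```

Emit:
{"name": "arm_command", "arguments": {"delta_pos": [[0.04,-0.125,0],[0.08,-0.25,0],[0.12,-0.375,0],[0.16,-0.5,0],[0.197,-0.627,0]], "delta_rot": [[0,0,-0.03],[0,0,-0.06],[0,0,-0.1],[0,0,-0.13],[0,0,-0.167]], "claw": [1,1,1,1,1]}}

```text
t: 24.22
eef_pos: [558.2, -146.2, 172.0]
tcp_rot: [3.141, 0.0, -2.591]
ft_force: [0.3, 0.5, -0.1]
opening: 0.453
grip_force: 30.0
```

Emit:
{"name": "arm_command", "arguments": {"delta_pos": [[0.045,-0.14,0],[0.09,-0.28,0],[0.13,-0.42,0],[0.17,-0.54,0],[0.197,-0.627,0]], "delta_rot": [[0,0,-0.04],[0,0,-0.08],[0,0,-0.12],[0,0,-0.15],[0,0,-0.166]], "claw": [1,1,1,1,1]}}

```text
t: 24.63
eef_pos: [607.5, -304.1, 171.8]
tcp_rot: [-3.142, -0.0, -2.853]
ft_force: [0.5, 0.0, -0.5]
opening: 0.457
grip_force: 30.0
```

```bash
python3 - <<'E'
from cell import *
for i in range(5): read_camera("wrist")
E
python3 snap.py w12
```

```text
24.8833 0.013 [ 606.9 -300.6  171.5] [ 3.141 -0.    -2.848]
```

Emit:
{"name": "arm_command", "arguments": {"delta_pos": [[0.002,-0.003,-0.12],[0.002,-0.003,-0.26],[0.002,-0.003,-0.4],[0.002,-0.003,-0.47],[0.002,-0.003,-0.49]], "delta_rot": [[0,0,0],[0,0,0],[0,0,0],[0,0,0],[0,0,0]], "claw": [1,1,1,1,1]}}

```text
t: 25.35
eef_pos: [606.5, -300.1, 45.8]
tcp_rot: [3.137, -0.003, -2.847]
ft_force: [-0.1, 0.3, -0.4]
opening: 0.455
grip_force: 30.0
```

Emit:
{"name": "arm_command", "arguments": {"delta_pos": [[0,0,-0.03],[0,0,-0.055],[0,0,-0.07],[0,0,-0.08],[0,0,-0.082]], "delta_rot": [[0,0,0],[0,0,0],[0,0,0],[0,0,0],[0,0,0]], "claw": [1,1,1,1,1]}}

```text
t: 25.77
eef_pos: [608.1, -302.2, 28.8]
tcp_rot: [-3.141, 0.001, -2.849]
ft_force: [1.3, 0.0, -0.2]
opening: 0.453
grip_force: 30.0
```

Emit:
{"name": "arm_command", "arguments": {"delta_pos": [[0,0,-0.001],[0,0,-0.003],[0,0,-0.004],[0,0,-0.004],[0,0,-0.004]], "delta_rot": [[0,0,0],[0,0,0],[0,0,0],[0,0,0],[0,0,0]], "claw": [1,1,1,1,1]}}

```text
t: 26.18
eef_pos: [607.9, -302.2, 27.6]
tcp_rot: [-3.141, 0.0, -2.849]
ft_force: [0.9, -0.2, -0.3]
opening: 0.456
grip_force: 30.0
```

Emit:
{"name": "arm_command", "arguments": {"delta_pos": [[0,0,-0.002],[0,0,-0.003],[0,0,-0.004],[0,0,-0.004],[0,0,-0.004]], "delta_rot": [[0,0,0],[0,0,0],[0,0,0],[0,0,0],[0,0,0]], "claw": [1,1,1,1,1]}}

```text
t: 26.6
eef_pos: [608.2, -302.3, 27.4]
tcp_rot: [-3.141, 0.001, -2.849]
ft_force: [-1.4, 1.1, 8.9]
opening: 0.452
grip_force: 30.0
```

Contact at 9 N. Release, rise, and move clear of the cameras.

Emit:
{"name": "arm_command", "arguments": {"delta_pos": [[0,0,0.001],[0,0,0.001],[0,0,0.001],[0,0,0.001],[0,0,0.001]], "delta_rot": [[0,0,0],[0,0,0],[0,0,0],[0,0,0],[0,0,0]], "claw": [0.2,0.2,0.2,0.2,0.2]}}

```text
t: 27.02
eef_pos: [607.8, -302.1, 26.4]
tcp_rot: [3.141, -0.0, -2.849]
ft_force: [0.5, -0.1, 0.7]
opening: 0.749
grip_force: 0.0
```

Emit:
{"name": "arm_command", "arguments": {"delta_pos": [[0,0,0.04],[0,0,0.16],[0,0,0.31],[0,0,0.46],[0,0,0.5]], "delta_rot": [[0,0,0],[0,0,0],[0,0,0],[0,0,0],[0,0,0]], "claw": [0.2,0.2,0.2,0.2,0.2]}}

```text
t: 27.43
eef_pos: [609.6, -303.1, 158.4]
tcp_rot: [-3.136, 0.005, -2.849]
ft_force: [0.4, -0.3, 0.5]
opening: 0.802
grip_force: 0.0
```

```bash
python3 - <<'E'
from cell import *
for i in range(4): read_camera("wrist")
E
python3 snap.py w13
cat > chk.py <<'E'
from h import *
import pickle
c=pickle.load(open("w13.pkl","rb"));im=cv2.imread("pics/w13.png");g=cv2.cvtColor(im,6);s=cv2.cvtColor(im,cv2.COLOR_BGR2HSV)
u=pix(c,(607.5,-301.5,6)).astype(int);print("mat px",u)
k=np.zeros_like(g);cv2.circle(k,tuple(int(a) for a in u),75,255,-1)
m=cv2.morphologyEx(((s[...,1]>70)&(s[...,0]<22)).astype(np.uint8)*255&k,cv2.MORPH_CLOSE,np.ones((9,9)))
t=cv2.convexHull(max(cv2.findContours(m,0,2)[0],key=cv2.contourArea))
print("mat",cv2.minEnclosingCircle(np.array([plane(c,p[0],6)[:2] for p in t],np.float32)),"rim exp",pix(c,(608,-302,64)),"base exp",pix(c,(608,-302,7)))
x0,y0=u-55;h=cv2.HoughCircles(cv2.resize(g[y0:y0+125,x0:x0+110],None,fx=3,fy=3,interpolation=3),cv2.HOUGH_GRADIENT,1.5,10,param1=90,param2=30,minRadius=48,maxRadius=85)
for a in (h[0][:5]/3 if h is not None else []): q=a[:2]+[x0,y0];print(q.round(1),a[2].round(1),"@64",plane(c,q,64).round(1)[:2],"@7",plane(c,q,7).round(1)[:2])
E
python3 chk.py
```

```text
27.6333 0.027 [ 607.5 -301.9  151.1] [ 3.141 -0.    -2.849]
mat px [282 201]
mat ((609.11767578125, -301.5587463378906), 52.07051086425781) rim exp [281.72205787 218.67897125] base exp [281.7711348  202.31526092]
[281.2 216.2] 24.8 @64 [ 606. -303.] @7 [ 623.  -298.1]
[281.2 206.2] 21.4 @64 [ 597.2 -305.7] @7 [ 612.3 -301.3]
[282.2 211.2] 26.4 @64 [ 601.3 -303.5] @7 [ 617.3 -298.7]
[278.2 211.2] 27.5 @64 [ 602.3 -306.9] @7 [ 618.5 -302.8]
[285.2 213.2] 27.5 @64 [ 602.3 -300.5] @7 [ 618.5 -295. ]
```

The small beaker's rim is on the mat's centre within about 2 mm, and nothing is being touched, so I'll hand in.

```bash
python3 - <<'E'
from cell import *
s=state();print(s["t"],s["ft_force"].round(1));print(job_done())
E
```

```text
27.6833 [ 0.2 -0.  -1.4]
the job is handed in; nothing more can be done
None
```

The job is handed in at 27.7 s with everything placed to about 2–3 mm by my measurements and the tape roll and forceps left alone; the hand-in gave no verdict, and the last check of the small beaker was by numbers because the 14 pictures were used up.

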